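# Scoop a heaped measure of rollers and strike it off level

## Task

Push the scoop under the white rollers piled at the low end of the blue stock bin and lift out a heaped scoopful. Draw it level, sideways out of the bin through the gap under the steel strike plate, so that the plate strikes off every roller lying on top of the bottom row and they drop back into the bin. Set the scoop, filled with one level row of three rollers, down in the middle of the green mat and let go, with all other rollers in the bin and the hex keys, marker and gauge left where they are.

Things in the scene. Friction and masses are not known exactly. Their poses are not given: they have to be found in the camera images.
- stock_bin: Fixed blue metal stock bin, 270 long (x) x 117 wide (y) mm. On rubber feet; origin under its middle, 8.5 mm above the bench; x along it away from the robot, z up; heights from here. Inside width 109. Flat floor, sloping down by 12 degrees towards +x; near end (-x) open, no wall stands above the floor there. Side walls' tops level at z = 97; far wall's top 140 mm, its inner face at x = +120 mm.
- bin_foot (a point): middle of the low end of the bin's sloping floor, at the foot of the far wall: (120, 0, 8) mm in the bin's frame. From here the floor rises 0.2126 mm per mm towards -x, to 62 mm at the near end (x = -137 mm)
- strike_plate: Fixed level steel plate on the bin, same origin and axes as stock_bin: 4 mm thick, 30 mm tall, along x from +5 to +148 mm, above the far half of the bin's left-hand (+y) wall at y = +62 mm. Lower edge at z = 151, upper at 181 mm, so a 54 mm high gap is open over the wall (97 mm). Carried by a dark post (16x26 mm, top at z = 184) at x = +140 mm, behind the far wall; near end free.
- plate_edge (a point): middle of the strike plate's lower edge: (76.5, 62, 151) mm in the bin's frame
- scoop: Loose steel scoop, orange handle, 0.2 to 0.33 kg. Origin: underside, near mid-pocket; x to its mouth, z up. Floor 3 mm; pocket from x = -41 to +38.5, 94 wide; side walls 20 high, 99 wide outside; back wall 55 high at x = -42.5; at the mouth a ramp from the thin front edge (x = +67) up to an 8 high sill (x = +38.5). A level row of three rollers lying across it fills it; their tops are 29 mm above its underside.
- scoop_grip (a point): middle of the scoop's orange handle, (-105, 0, 66) mm in the scoop's frame: an upright block 44 mm long (x), 22 mm thick (y), 44 mm tall (z 44 to 88 mm), to be gripped across its thickness; behind the back wall, nothing above it. At the start the scoop stands empty on the green mat, mouth roughly away from the robot
- slot0 (a point): where the centre of the rear roller of a level row lies: (-27.5, 0, 16) mm in the scoop's frame
- slot1 (a point): the same for the middle roller: (-0.5, 0, 16) mm
- slot2 (a point): the same for the front roller: (26.5, 0, 16) mm
- kit_mat: Fixed thin green mat lying on the open flat tool wallet, its top 11 mm above the bench, 230 (x) x 170 (y) x 4 mm. Origin: under its middle; x away from the robot, z up
- mat_mark (a point): point on the mat's top, 25 mm beyond its middle, where the scoop's origin belongs
- roller0: White slippery spacer roller, 26 mm diameter, 78 mm long over its domed ends, two blue bands, 40 g. Origin at its centre, axis along its own y. Five lie side by side across the bin's floor from the far wall on, three on top. All are alike, any three will do. Pushed on hard against the far wall the pile jams: with the scoop's front edge about 25 mm short of it, four are aboard.
- roller1: White slippery spacer roller, 26 mm diameter, 78 mm long over its domed ends, two blue bands, 40 g. Origin at its centre, axis along its own y. Like roller0, in the same pile.
- roller2: White slippery spacer roller, 26 mm diameter, 78 mm long over its domed ends, two blue bands, 40 g. Origin at its centre, axis along its own y. Like roller0, in the same pile.
- roller3: White slippery spacer roller, 26 mm diameter, 78 mm long over its domed ends, two blue bands, 40 g. Origin at its centre, axis along its own y. Like roller0, in the same pile.
- roller4: White slippery spacer roller, 26 mm diameter, 78 mm long over its domed ends, two blue bands, 40 g. Origin at its centre, axis along its own y. Like roller0, in the same pile.
- roller5: White slippery spacer roller, 26 mm diameter, 78 mm long over its domed ends, two blue bands, 40 g. Origin at its centre, axis along its own y. Like roller0, in the same pile.
- roller6: White slippery spacer roller, 26 mm diameter, 78 mm long over its domed ends, two blue bands, 40 g. Origin at its centre, axis along its own y. Like roller0, in the same pile.
- roller7: White slippery spacer roller, 26 mm diameter, 78 mm long over its domed ends, two blue bands, 40 g. Origin at its centre, axis along its own y. Like roller0, in the same pile.
- hex_keys: Bystander: red hex-key holder, 22x86x28 mm, lying on the bench.
- marker: Bystander: white marker pen with a blue cap, 138 mm long, lying on the bench.
- gauge_loose: Bystander: loose black round pressure gauge, 87x64x29 mm, lying face up on the bench.

How it is judged:
By the outcome, as a careful person would: the job done as asked, in the order asked, and still so for the second after the job is handed in, with the robot touching nothing.
It also fails if it takes over 58 s, if anything falls off the work surface, if the arm or the gripper's body presses on something with over 40 N, if the wrist force passes 120 N, or if a joint passes its speed limit or range.

## Robot

A 6-joint arm with a two-finger parallel gripper is mounted at the origin on a cart in front of the work surface, level with it; the furniture and walls round the work are solid. World frame = base frame: x ahead of the robot, y to its left, z up, the work surface at z = 0. Lengths are in m, angles in rad, forces in N, time in s.
With the tool pointing down it reaches from about 0.3 to 0.875 m from the base axis. Payload 6.4 kg.
Tool frame: the origin (TCP) lies midway between the tips of the shut fingers; the grasp point (between the pads) lies ctrl.grip_depth behind it (ctrl.grip_depth is the distance from the TCP to the grasp point, in m); x points along the fingers, y is the direction in which the jaws open and shut, and the axes are right-handed (so a half turn about x gives the same grasp; the last joint's range is limited). The gripper opens to 85 mm and grips with 20 to 120 N. Pads are 22 mm wide; open, the fingers measure 114 mm over their backs; the gripper's body (76 mm by 85 mm) begins 54 mm behind the grasp point. The pads swing forward as they close: fully open they stand 13 mm farther back than shut.
Start: joints at [-1.314, 0.181, 1.607, -0, 1.354, -0.206], TCP at [0.257, -0.515, 0.231] pointing down, gripper open.
Joint ranges: [-2.99, 2.99], [-0.89, 2.07], [0.3, 2.58], [-1.14, 4.28], [0, 2.63], [-3.12, 3.12]. Speed limits (rad/s): [2.57, 2.57, 3.01, 3.14, 3.14, 3.14].

## Interface

Orientations are given as a unit quaternion [w, x, y, z].
In Python, from bench import ctrl gives the robot as it stands.
- The arm moves only by the shell command python3 -m creep 'ROWS'. ROWS is text: rows parted by semicolons, each of 7 numbers parted by spaces: the opening, from 0 (shut) to 1 (fully open), then the shift along the tool's x, y, z in cm, then the turn, a rotation vector about the tool's x, y, z in rad. In form: claw x y z ax ay az; .... A call has 1 to 10 rows; each row shifts and turns the pose as measured when the row begins, along the tool's axes as they then stand; what a row does not reach is not made up. A row lasts 1/8 s, in which the tool goes at most 62.5 mm and 10.7 degrees, less where a joint would pass 70% of its speed; a pose out of reach is approached as far as the arm can. A call with a gripper value outside its range is refused whole. The fingers move at their own pace and stop on an object; the grip force is fixed at half the most. Time passes only in rows, so rows that do not move let the fingers close. It gives the time, the measured TCP pose, the force and the opening at its end, in the units of the state.
- ctrl.get_obs(): the state, without advancing time (a new reading comes with each control period).
- ctrl.camera(name): name is "side" or "top"; returns (picture, depth): 384x512x3 uint8, blue, green, red; 384x512 float32, m along the optical axis (not along the pixel's ray), 0 where there is no reading.
- ctrl.calibration(name): a dict with "mtx" (3x3 intrinsics, pixels), "R" (3x3) and "t" (3): a world point X has camera coordinates R X + t. Camera axes: x right, y down, z forward; pixel columns grow to the right and rows downward; lengths in m; the calibration is good to about 2 mm. A picture is of the moment at which its call begins. calibration takes no time and is no camera call.
- ctrl.hand_in(): hands the job in, once; it reports no verdict.
Trained networks look in the newest picture that a camera, given by its name, has taken for a name from the list of things; names that differ only in an ending like _2 or _b are one class to them, and where a whole thing is asked for, a point or a joint stands for the part that bears it (a point fixed in the world has none). Each returns a list of dicts, best first, with "confidence" (0 to 1); they miss things now and then, are a little off and sometimes report something else, mostly with a low value. They report only what shows in the picture. A call takes as long as a camera call.
- ctrl.find_in(query, camera): "rect" ([left, top, right, bottom] in pixels, round what is visible of it).
The state is a dict: "time_s": time; "q": joint angles; "dq": joint speeds; "joint_efforts": joint torques, N m; "eef_pos": TCP position; "eef_rot": TCP orientation; "wrist_force": force on the tool from outside, world axes, zero at the start; "torque": the same for the moment, N m; "opening": opening from 0.0 (shut) to 1.0 (fully open).
Only numpy, scipy, OpenCV 4.12 (cv2) and the standard library are available. Lean on these libraries where they do the work, as an engineer would, in place of code of your own. Each camera call takes 0.05 s, during which the arm holds its last target.

## Working session

There is one attempt and no reset: what is moved stays moved. The work goes in short steps, Python scripts to look and compute and a shell command to move; the robot and the scene stay as the last step left them, time stands still between calls to the robot, and variables do not carry over. Pictures are saved under pics/ and viewed, and the job is handed in when it is done.

```bash
ls; mkdir -p pics
python3 - <<'E'
from bench import ctrl
import cv2,numpy as np
print(ctrl.get_obs(), ctrl.grip_depth)
for n in("top","side"):
    p,d=ctrl.camera(n); cv2.imwrite(f"pics/{n}0.png",p); np.save(f"pics/{n}0d.npy",d)
    c=ctrl.calibration(n); print(n,{k:np.round(v,3).tolist() for k,v in c.items()})
E
```

```text
pics
{'time_s': 0.0, 'q': array([-1.31430126e+00,  1.81540159e-01,  1.60802431e+00,  2.09829605e-07,
        1.35382434e+00, -2.06290811e-01]), 'dq': array([ 0.00143257,  0.0011069 , -0.00128351, -0.00033493, -0.0002306 ,
        0.00218038]), 'joint_efforts': array([ 9.39504457e-05, -4.44881022e+01, -3.51335299e+01, -3.56236369e-04,
        9.07746231e-03,  1.01372282e-05]), 'eef_pos': array([ 0.25657769, -0.5139452 ,  0.23037679]), 'eef_rot': array([-0.16152839, -0.68824475, -0.16279807,  0.68827649]), 'wrist_force': array([ 0.19945387, -0.61655316,  0.0288965 ]), 'torque': array([ 0.03730127,  0.00177408, -0.03564467]), 'opening': 0.9988091594719803} 0.0187
top {'mtx': [[376.88, 0.0, 259.431], [0.0, 376.88, 195.495], [0.0, 0.0, 1.0]], 'R': [[-0.027, -0.999, -0.016], [-0.992, 0.029, -0.126], [0.127, 0.013, -0.992]], 't': [0.057, 0.613, 0.973]}
side {'mtx': [[422.255, 0.0, 258.618], [0.0, 422.255, 192.522], [0.0, 0.0, 1.0]], 'R': [[-0.952, -0.305, -0.009], [-0.148, 0.487, -0.861], [0.267, -0.818, -0.509]], 't': [0.587, 0.172, 1.142]}
```

View pics/top0.png

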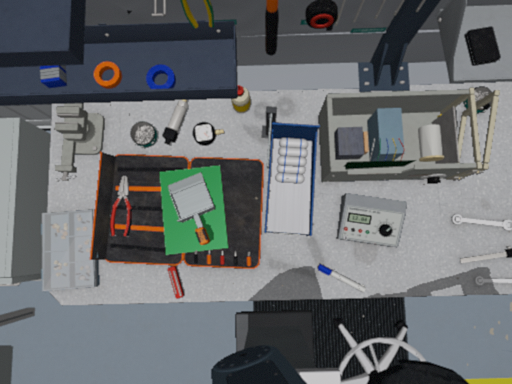

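View pics/side0.png

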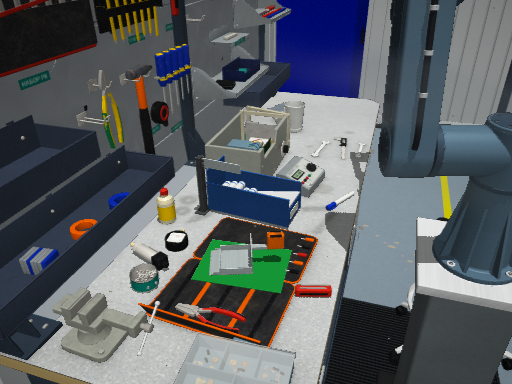

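```bash
cat > h.py <<'E'
from bench import ctrl
import cv2,numpy as np
def cloud(n,d):
    c=ctrl.calibration(n);K=np.array(c["mtx"]);R=np.array(c["R"]);t=np.array(c["t"])
    v,u=np.mgrid[0:384,0:512]
    X=np.stack([(u-K[0,2])/K[0,0]*d,(v-K[1,2])/K[1,1]*d,d],-1)
    W=(X-t.ravel())@R
    W[d<=0]=np.nan
    return W
def proj(n,X):
    c=ctrl.calibration(n);K=np.array(c["mtx"]);R=np.array(c["R"]);t=np.array(c["t"]).ravel()
    Y=np.atleast_2d(X)@R.T+t; Y=Y@K.T
    return Y[:,:2]/Y[:,2:]
E
python3 - <<'E'
from h import *
p=cv2.imread("pics/top0.png");d=np.load("pics/top0d.npy");W=cloud("top",d)
s=cv2.imread("pics/side0.png");ds=np.load("pics/side0d.npy");Ws=cloud("side",ds)
cv2.imwrite("pics/t_bin.png",cv2.resize(p[90:250,150:340],None,fx=4,fy=3.75,interpolation=cv2.INTER_CUBIC)[:600,:800])
cv2.imwrite("pics/s_bin.png",cv2.resize(s[140:300,180:340],None,fx=3.75,fy=3.75,interpolation=cv2.INTER_CUBIC))
for n,P,W_ in(("top",p,W),("side",s,Ws)):
    h=cv2.cvtColor(P,cv2.COLOR_BGR2HSV)
    m=(h[...,0]>55)&(h[...,0]<80)&(h[...,1]>150)
    k,l,st,ce=cv2.connectedComponentsWithStats(m.astype(np.uint8)); i=1+np.argmax(st[1:,4]);m=l==i
    pts=W_[m];print(n,"mat z",np.nanmedian(pts[:,2]),st[i])
    print(cv2.minAreaRect(pts[~np.isnan(pts[:,0])][:,:2].astype(np.float32)))
    # bin: blue
    b=(h[...,0]>100)&(h[...,0]<125)&(h[...,1]>120)
    pts=W_[b]; ok=(abs(pts[:,2]-.1055)<.006)&(pts[:,0]<.75)&(pts[:,0]>.3)&(abs(pts[:,1]+.07)<.2)
    q=pts[ok][:,:2];print("bin top",len(q),cv2.minAreaRect(q.astype(np.float32)) if len(q)>3 else"", q.min(0),q.max(0))
    o=(h[...,0]<14)&(h[...,1]>180)&(W_[...,2]>.035)&(W_[...,2]<.12)&(W_[...,0]<.6)
    pts=W_[o];print("orange",len(pts),pts.min(0),pts.max(0),np.median(pts,0))
    for nm in("scoop","stock_bin","kit_mat","strike_plate","scoop_grip"):
        print(nm,[ (np.round(r["rect"]),round(r["confidence"],2)) for r in []])
E
```

```text
top mat z 0.011862254980987003 [ 160  166   63   71 1275]
((0.6116347908973694, 0.2258669137954712), (0.18350960314273834, 0.1679285317659378), 5.124953269958496)
bin top 218 ((0.6328222155570984, -0.04055380821228027), (0.11471475660800934, 0.24438723921775818), 84.4557113647461) [ 0.50626169 -0.10759493] [0.7491402  0.02717872]
orange 95 [0.46083233 0.17149668 0.04974267] [0.59973716 0.48478197 0.10127741] [0.52317329 0.47831641 0.054291  ]
scoop []
stock_bin []
kit_mat []
strike_plate []
scoop_grip []
side mat z 0.010622718669486907 [ 191  239  101   54 2417]
((0.5871099233627319, 0.2254621386528015), (0.23064082860946655, 0.17432455718517303), 4.82111120223999)
bin top 251 ((0.6271504163742065, -0.03902754187583923), (0.12418852001428604, 0.23447515070438385), 84.42696380615234) [ 0.50550901 -0.10916006] [0.74934614 0.03181238]
orange 433 [ 0.45724217 -0.22251356  0.03750045] [0.59856776 0.4891757  0.1014781 ] [0.51111969 0.20246138 0.06239196]
scoop []
stock_bin []
kit_mat []
strike_plate []
scoop_grip []
```

View pics/t_bin.png

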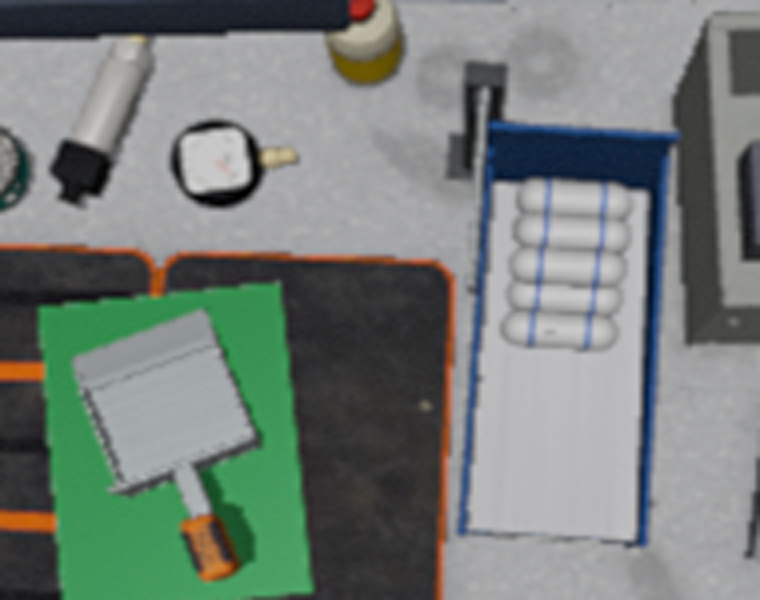

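View pics/s_bin.png

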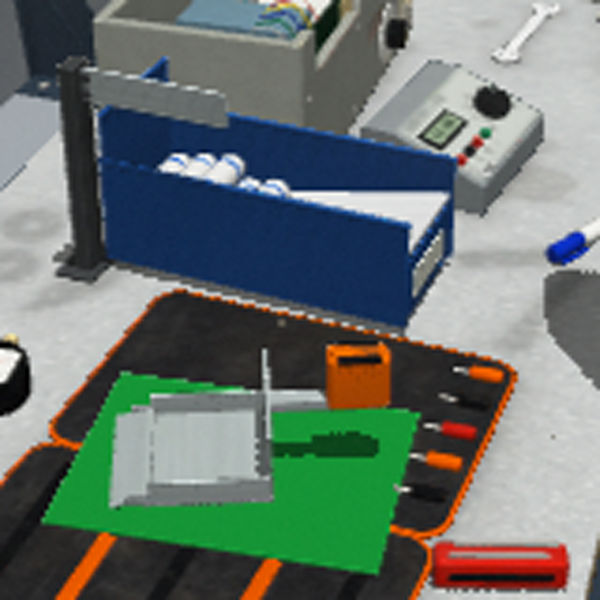

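```bash
cat > fit.py <<'E'
from h import *
from scipy.optimize import least_squares
def T(p,X,z0):
    c,s=np.cos(p[2]),np.sin(p[2]);X=np.asarray(X,float)/1000
    return np.c_[p[0]+c*X[:,0]-s*X[:,1],p[1]+s*X[:,0]+c*X[:,1],X[:,2]+z0]
tc=lambda u,v:(150+u/4-.375,90+v/3.75-.37)
sc=lambda u,v:(180+u/3.75-.37,140+v/3.75-.37)
def fit(feats,z0,x0):
    def r(p):
        o=[]
        for n,X,px in feats:o.append((proj(n,T(p,[X],z0))[0]-px))
        return np.ravel(o)
    R=least_squares(r,x0,loss="soft_l1",f_scale=1.);return R.x,r(R.x).reshape(-1,2)
E
python3 - <<'E'
from fit import *
F=[("top",(-137,58.5,97),tc(460,533)),("top",(-137,-58.5,97),tc(645,546)),
("top",(120,-54.5,140),tc(668,142)),("top",(120,54.5,140),tc(497,130)),
("top",(140+8,62,181),tc(482,87)),
("side",(-137,58.5,97),sc(408,225)),("side",(-137,-58.5,97),sc(455,158)),("side",(5,62,181),sc(228,94)),("side",(5,62,151),sc(228,124)),
("side",(140,62,184),sc(72,62))]
p,r=fit(F,.0085,[.62,-.04,-.09]);print("bin",p.round(4));print(r.round(1).tolist())
F=[("top",(67,49.5,0),tc(73,357)),("top",(67,-49.5,0),tc(206,310)),("top",(-127,0,88),tc(220,577)),("top",(-83,0,88),tc(195,517)),
("top",(-44,-49.5,20),tc(262,440)),("top",(-44,49.5,20),tc(118,492)),
("side",(67,49.5,0),sc(112,505)),("side",(67,-49.5,0),sc(122,408)),("side",(-44,49.5,0),sc(272,500)),("side",(-105,0,88),sc(358,348))]
p,r=fit(F,.011,[.59,.23,.3]);print("scoop",p.round(4));print(r.round(1).tolist())
print("grip",T(p,[[-105,0,66]],.011))
F=[("top",(115,85,4),tc(38,308)),("top",(115,-85,4),tc(280,283)),("top",(-115,-85,4),tc(313,593)),
("side",(115,85,4),sc(43,520)),("side",(115,-85,4),sc(122,373)),("side",(-115,-85,4),sc(420,410)),("side",(-115,85,4),sc(380,573))]
p,r=fit(F,.007,[.59,.23,.09]);print("mat",p.round(4));print(r.round(1).tolist(),T(p,[[25,0,4]],.007))
E
```

```text
bin [ 0.6484 -0.0415 -0.0964]
[[-0.8, -1.1], [0.2, -1.3], [0.4, 0.5], [-1.4, 0.9], [0.3, -4.7], [-0.5, -0.3], [-0.0, -0.9], [1.0, 0.2], [1.3, 1.5], [1.4, 0.1]]
scoop [0.6093 0.2227 0.3508]
[[0.6, 0.0], [0.5, -0.5], [-0.2, 0.0], [-0.1, -0.4], [-0.3, 1.0], [1.4, 0.7], [-0.7, 0.2], [-1.2, 1.7], [0.3, -0.0], [0.2, 0.2]]
grip [[0.51071116 0.18658924 0.077     ]]
mat [0.5853 0.2242 0.0848]
[[-0.1, 0.2], [-0.2, -0.1], [-0.1, -0.2], [-0.2, 0.0], [0.0, -0.6], [0.5, 0.2], [0.1, -0.2]] [[0.61020906 0.22634809 0.011     ]]
```

```bash
cat > plan.py <<'E'
from h import *
from scipy.spatial.transform import Rotation as Ro
def cur():
    o=ctrl.get_obs();q=o["eef_rot"];return np.array(o["eef_pos"]),Ro.from_quat([q[1],q[2],q[3],q[0]]),o
def Rdown(yaw,pitch=0.,sgn=1):
    # scoop frame rotation: yaw then nose-down pitch (about y +); tool x=-z, y=sgn*y
    S=Ro.from_euler("ZY",[yaw,pitch])
    M=np.array([[0,0,-1],[0,sgn,0],[sgn,0,0]],float).T  # columns tool x,y,z in scoop frame
    return S*Ro.from_matrix(M)
def rows(tp,tR,n,claw,p=None,R=None,show=True):
    if p is None:p,R,_=cur()
    rv=(R.inv()*tR).as_rotvec()
    print("dist mm",np.linalg.norm(tp-p)*1000,"ang",np.degrees(np.linalg.norm(rv)))
    out=[];pp,RR=p,R
    for i in range(1,n+1):
        a=i/n;pi=p+(tp-p)*a;Ri=R*Ro.from_rotvec(rv*a)
        s=RR.inv().apply(pi-pp)*100;w=(RR.inv()*Ri).as_rotvec()
        out.append(" ".join([f"{claw:g}"]+[f"{v:.2f}" for v in s]+[f"{v:.3f}" for v in w]));pp,RR=pi,Ri
    print("; ".join(out))
E
python3 - <<'E'
from plan import *
p,R,o=cur();print(R.as_matrix().round(3))
M=np.array([[0,0,-1],[0,1,0],[1,0,0]],float).T;print(np.linalg.det(M))
for s in(1,-1):print(s,np.degrees((R.inv()*Rdown(.351,0,s)).as_rotvec()))
for s in (1,-1): rows(np.array([.511,.1865,.135]),Rdown(.351,0,s),14,1)
E
```

```text
[[-0.     0.446 -0.895]
 [ 0.001 -0.895 -0.446]
 [-1.    -0.002 -0.   ]]
1.0
1 [-1.73595878e+02 -1.33766515e-01 -1.56351763e-02]
-1 [ 6.4040699  -0.01031011  0.08820802]
dist mm 751.4117575024842 ang 173.59593074170496
1 0.69 -3.67 -3.86 -0.216 -0.000 -0.000; 1 0.69 -2.75 -4.56 -0.216 -0.000 -0.000; 1 0.69 -1.71 -5.04 -0.216 -0.000 -0.000; 1 0.69 -0.59 -5.29 -0.216 -0.000 -0.000; 1 0.69 0.56 -5.29 -0.216 -0.000 -0.000; 1 0.68 1.69 -5.05 -0.216 -0.000 -0.000; 1 0.68 2.73 -4.57 -0.216 -0.000 -0.000; 1 0.68 3.65 -3.88 -0.216 -0.000 -0.000; 1 0.68 4.40 -3.00 -0.216 -0.000 -0.000; 1 0.68 4.94 -1.99 -0.216 -0.000 -0.000; 1 0.68 5.25 -0.88 -0.216 -0.000 -0.000; 1 0.68 5.32 0.27 -0.216 -0.000 -0.000; 1 0.68 5.14 1.40 -0.216 -0.000 -0.000; 1 0.68 4.71 2.47 -0.216 -0.000 -0.000
dist mm 751.4117575024842 ang 6.404685647212903
1 0.69 -3.67 -3.86 0.008 -0.000 0.000; 1 0.69 -3.70 -3.83 0.008 -0.000 0.000; 1 0.69 -3.73 -3.80 0.008 -0.000 0.000; 1 0.69 -3.76 -3.77 0.008 -0.000 0.000; 1 0.69 -3.79 -3.74 0.008 -0.000 0.000; 1 0.69 -3.82 -3.71 0.008 -0.000 0.000; 1 0.69 -3.85 -3.68 0.008 -0.000 0.000; 1 0.69 -3.88 -3.65 0.008 -0.000 0.000; 1 0.68 -3.90 -3.62 0.008 -0.000 0.000; 1 0.68 -3.93 -3.59 0.008 -0.000 0.000; 1 0.68 -3.96 -3.56 0.008 -0.000 0.000; 1 0.68 -3.99 -3.52 0.008 -0.000 0.000; 1 0.68 -4.02 -3.49 0.008 -0.000 0.000; 1 0.68 -4.05 -3.46 0.008 -0.000 0.000
```

```bash
python3 -m creep '1 0 -3.7 -3.9 0.008 0 0; 1 0 -3.7 -3.8 0.008 0 0; 1 0 -3.7 -3.8 0.008 0 0; 1 0 -3.8 -3.8 0.008 0 0; 1 0 -3.8 -3.7 0.008 0 0; 1 0 -3.8 -3.7 0.008 0 0; 1 0 -3.9 -3.7 0.008 0 0; 1 0 -3.9 -3.7 0.008 0 0; 1 0 -3.9 -3.6 0.008 0 0; 1 0 -3.9 -3.6 0.008 0 0'
python3 - <<'E'
from plan import *
rows(np.array([.511,.1865,.135]),Rdown(.351,0,-1),8,1)
E
```

```text
time_s: 1.35
eef_pos: [0.4422, 0.0003, 0.229]
eef_rot: [0.129, 0.695, 0.132, -0.695]
wrist_force: [1.3, -0.3, -0.6]
opening: 1.003
dist mm 219.5909812910205 ang 1.21024513096047
1 1.19 -1.85 -1.64 0.003 -0.000 0.001; 1 1.18 -1.86 -1.64 0.003 -0.000 0.001; 1 1.18 -1.86 -1.64 0.003 -0.000 0.001; 1 1.18 -1.87 -1.63 0.003 -0.000 0.001; 1 1.18 -1.87 -1.63 0.003 -0.000 0.001; 1 1.18 -1.88 -1.62 0.003 -0.000 0.001; 1 1.18 -1.88 -1.62 0.003 -0.000 0.001; 1 1.18 -1.88 -1.61 0.003 -0.000 0.001
```

```bash
python3 -m creep '1 1.2 -3.0 -2.6 0.005 0 0; 1 1.5 -3.0 -2.6 0.005 0 0; 1 1.5 -3.0 -2.6 0.005 0 0; 1 1.7 -3.0 -2.6 0.005 0 0; 1 1.7 -2.5 -2.2 0.004 0 0; 1 1.7 -1.0 -1 0 0 0; 1 0 0 0 0 0 0'
python3 - <<'E'
from plan import *
p,R,o=cur();print(o["q"].round(2))
rows(np.array([.511,.1865,.058]),Rdown(.351,0,-1),1,1)
E
```

```text
time_s: 2.22
eef_pos: [0.5148, 0.2045, 0.1322]
eef_rot: [-0.123, -0.695, -0.126, 0.697]
wrist_force: [-0.6, -0.2, 0.5]
opening: 0.999
[0.16 0.25 1.74 0.   1.15 1.38]
dist mm 76.42610552945521 ang 0.3031363261515179
1 7.41 1.59 0.96 0.003 0.001 0.004
```

```bash
python3 -m creep '1 0 1.6 1.0 0 0 0; 1 3 0 0 0 0 0; 1 2.5 0 0 0 0 0; 1 1.5 0 0 0 0 0; 1 0 0 0 0 0 0'
python3 - <<'E'
from plan import *
rows(np.array([.511,.1865,.058]),Rdown(.351,0,-1),1,1)
p,d=ctrl.camera("side");cv2.imwrite("pics/s1.png",cv2.resize(p[140:300,180:340],None,fx=3.75,fy=3.75,interpolation=cv2.INTER_CUBIC))
E
```

```text
time_s: 2.85
eef_pos: [0.5118, 0.1791, 0.0646]
eef_rot: [0.122, 0.697, 0.124, -0.695]
wrist_force: [-0.5, 0.2, -0.7]
opening: 1.002
dist mm 10.000418765194917 ang 0.19525415430746806
1 0.67 -0.72 -0.18 -0.001 -0.003 0.001
```

View pics/s1.png

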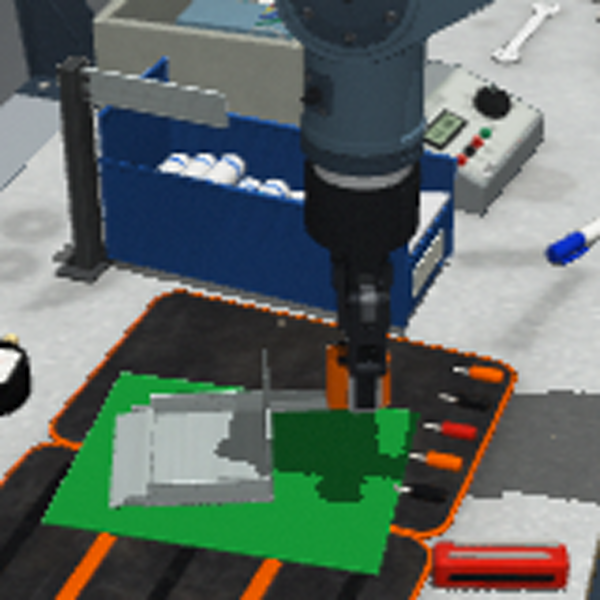

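```bash
python3 -m creep '1 0.6 -0.7 -0.2 0 0 0; 1 0 0 0 0 0 0; 0.1 0 0 0 0 0 0; 0.1 0 0 0 0 0 0; 0.1 0 0 0 0 0 0; 0.1 0 0 0 0 0 0;0.1 0 0 0 0 0 0'
python3 - <<'E'
from plan import *
p,R,o=cur();print(o["torque"])
rows(np.array([.511,.1865,.058]),Rdown(.351,0,-1),1,1)
E
```

```text
time_s: 3.78
eef_pos: [0.5141, 0.1875, 0.0621]
eef_rot: [0.123, 0.699, 0.124, -0.693]
wrist_force: [-1.1, 0.9, -0.6]
opening: 0.249
[-0.01306475 -0.02840615  0.01840286]
dist mm 5.235836145361911 ang 0.5321674189470912
1 0.41 -0.01 0.33 -0.000 -0.009 0.000
```

```bash
cat >> plan.py <<'E'
BIN=np.array([.6484,-.0415,.0085]);BY=-.0964
TS=np.array([-.1015,0,.0511])
P12=np.arctan(.2126)
def tgt(x,y,z,pitch=0,yaw=0,ts=None):
    "scoop origin in bin frame (mm) -> TCP pose"
    B=Ro.from_euler("z",BY);S=Ro.from_euler("ZY",[BY+yaw,pitch])
    o=BIN+B.apply(np.array([x,y,z])/1000)
    return o+S.apply(TS if ts is None else ts),Rdown(BY+yaw,pitch,-1)
def where():
    p,R,o=cur();S=R*Ro.from_matrix(np.array([[0,0,-1],[0,-1,0],[-1,0,0]],float))
    og=p-S.apply(TS);e=(Ro.from_euler("z",-BY)*S).as_euler("ZYX",degrees=True)
    b=Ro.from_euler("z",-BY).apply(og-BIN)*1000
    print("scoop in bin mm",b.round(1),"yaw,pitch,roll",e.round(2),"F",np.round(o["wrist_force"],1),"open",round(o["opening"],3),"t",round(o["time_s"],2))
    return b
def floor(x):return 8+.2126*(120-x)
E
python3 -m creep '0.1 -2 0 0 0 0 0; 0.1 -3 0 0 0 0 0; 0.1 -3 0 0 0 0 0; 0.1 -3 0 0 0 0 0; 0.1 -2 0 0 0 0 0; 0.1 0 0 0 0 0 0'
python3 - <<'E'
from plan import *
where()
p,R=tgt(-95,0,floor(-95)+80,P12)
rows(p,R,8,.1)
E
```

```text
time_s: 4.53
eef_pos: [0.5085, 0.186, 0.1908]
eef_rot: [-0.123, -0.695, -0.124, 0.698]
wrist_force: [0.3, -0.2, -3.0]
opening: 0.255
scoop in bin mm [-69.8 256.9 130.8] yaw,pitch,roll [25.61  0.21  0.12] F [ 0.3 -0.2 -3. ] open 0.255 t 4.53
dist mm 215.3358470395593 ang 28.146517429378086
0.1 -0.28 2.28 1.41 0.056 -0.025 -0.006; 0.1 -0.26 2.35 1.28 0.056 -0.025 -0.006; 0.1 -0.24 2.42 1.16 0.056 -0.025 -0.006; 0.1 -0.23 2.48 1.03 0.056 -0.025 -0.006; 0.1 -0.22 2.53 0.89 0.056 -0.025 -0.006; 0.1 -0.21 2.57 0.76 0.056 -0.025 -0.006; 0.1 -0.21 2.61 0.62 0.056 -0.025 -0.006; 0.1 -0.21 2.64 0.48 0.056 -0.025 -0.006
```

```bash
python3 -m creep '0.1 -0.3 2.3 1.4 0.056 -0.025 -0.006; 0.1 -0.3 2.35 1.3 0.056 -0.025 -0.006; 0.1 -0.25 2.4 1.15 0.056 -0.025 -0.006; 0.1 -0.25 2.5 1.05 0.056 -0.025 -0.006; 0.1 -0.2 2.5 0.9 0.056 -0.025 -0.006; 0.1 -0.2 2.6 0.75 0.056 -0.025 -0.006; 0.1 -0.2 2.6 0.6 0.056 -0.025 -0.006; 0.1 0 2 0.2 0.04 -0.02 0;0.1 0 0 0 0 0 0'
python3 - <<'E'
from plan import *
where()
p,R=tgt(-95,0,floor(-95)+80,P12)
rows(p,R,2,.1)
E
```

```text
time_s: 5.65
eef_pos: [0.4568, -0.0227, 0.1966]
eef_rot: [0.037, -0.619, 0.03, 0.784]
wrist_force: [-0.3, 0.3, -3.1]
opening: 0.25
scoop in bin mm [-105.6    0.3  115. ] yaw,pitch,roll [ 0.04 13.35 -0.07] F [-0.3  0.3 -3.1] open 0.25 t 5.65
dist mm 18.897168522381843 ang 1.3509567987700553
0.1 -0.91 0.01 -0.24 0.000 0.012 -0.001; 0.1 -0.91 0.01 -0.25 0.000 0.012 -0.001
```

```bash
python3 -m creep '0.1 0 0 -0.9 0 0.022 0; 0.1 0 0 0 0 0 0; 0.1 0 0 0 0 0 0'
python3 - <<'E'
from plan import *
where()
W={}
for n in("top","side"):
    p,d=ctrl.camera(n);cv2.imwrite(f"pics/{n}2.png",p);np.save(f"pics/{n}2d.npy",d)
    S=Ro.from_euler("z",0)
    pp,R,_=cur();Sc=R*Ro.from_matrix(np.array([[0,0,-1],[0,-1,0],[-1,0,0]],float));og=pp-Sc.apply(TS)
    q=p.copy();q=cv2.resize(q,None,fx=4,fy=4,interpolation=cv2.INTER_CUBIC)
    f=lambda X:tuple(int(v) for v in (proj(n,X)[0]*4+1.5))
    def L(a,b,tr,c):cv2.line(q,f(tr(a)),f(tr(b)),c,1,cv2.LINE_AA)
    sc=lambda X:og+Sc.apply(np.array(X)/1000.)
    bn=lambda X:BIN+Ro.from_euler("z",BY).apply(np.array(X)/1000.)
    for a,b in[((67,49.5,0),(67,-49.5,0)),((38.5,49.5,20),(-44,49.5,20)),((38.5,-49.5,20),(-44,-49.5,20)),((-44,-49.5,55),(-44,49.5,55)),((-127,0,88),(-83,0,88)),((67,49.5,0),(-44,49.5,0))]:L(a,b,sc,(0,0,255))
    for y in(58.5,54.5,-58.5,-54.5):L((-137,y,97),(120,y,97),bn,(0,255,255))
    L((120,54.5,140),(120,-54.5,140),bn,(0,255,255));L((120,54.5,8),(120,-54.5,8),bn,(0,255,255));L((-137,54.5,62),(-137,-54.5,62),bn,(0,255,255))
    L((5,62,151),(148,62,151),bn,(0,255,0));L((5,62,181),(148,62,181),bn,(0,255,0));L((5,62,151),(5,62,181),bn,(0,255,0))
    x0,y0=(230,100) if n=="top" else(190,130)
    cv2.imwrite(f"pics/{n}2o.png",q[y0*4:y0*4+600,x0*4:x0*4+600])
E
```

```text
time_s: 6.02
eef_pos: [0.4652, -0.0218, 0.1926]
eef_rot: [0.036, -0.628, 0.029, 0.777]
wrist_force: [0.1, 0.7, -3.1]
opening: 0.256
scoop in bin mm [-95.8   2.3 112.8] yaw,pitch,roll [ 0.19 12.14  0.03] F [ 0.1  0.7 -3.1] open 0.256 t 6.03
```

View pics/top2o.png

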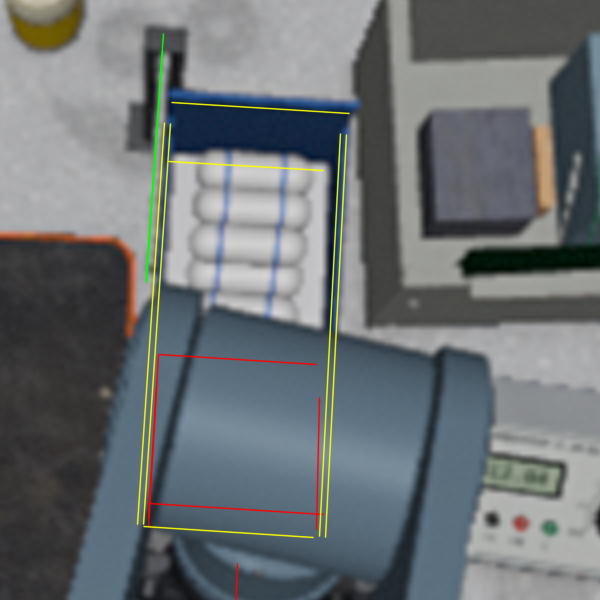

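View pics/side2o.png

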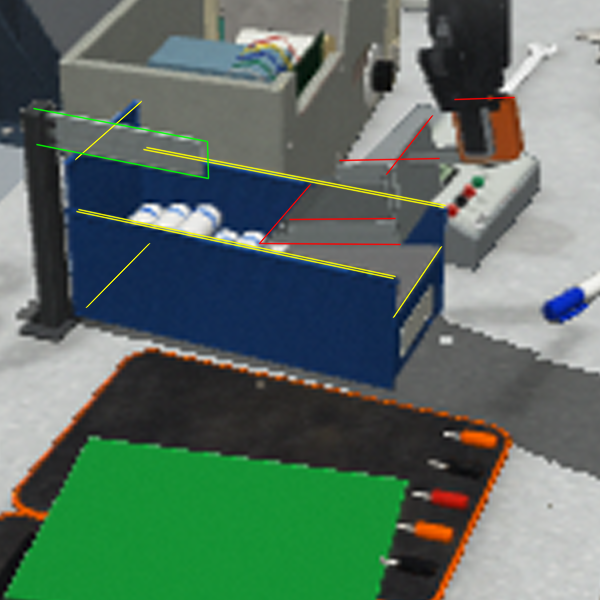

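Run:
```python
from plan import *
p,R=tgt(-95,0,floor(-95)+4,P12)
rows(p,R,4,.1)
```

```text
dist mm 55.45877596743557 ang 0.21578543604036657
0.1 1.35 0.05 -0.30 0.001 0.001 -0.000; 0.1 1.35 0.05 -0.30 0.001 0.001 -0.000; 0.1 1.35 0.05 -0.30 0.001 0.001 -0.000; 0.1 1.35 0.05 -0.30 0.001 0.001 -0.000
```

```bash
python3 -m creep '0.1 1.2 0.1 -0.2 0.001 0 0; 0.1 1.2 0.1 -0.2 0 0 0; 0.1 1.2 0 -0.2 0 0 0; 0.1 0 0 0 0 0 0'
python3 - <<'E'
from plan import *
where()
p,R=tgt(-95,0,floor(-95)+1,P12)
rows(p,R,2,.1)
E
```

```text
time_s: 6.62
eef_pos: [0.4626, -0.0234, 0.1531]
eef_rot: [0.037, -0.627, 0.029, 0.777]
wrist_force: [-0.2, 0.7, -2.6]
opening: 0.249
scoop in bin mm [-98.2   0.4  73.2] yaw,pitch,roll [ 0.16 12.19  0.02] F [-0.2  0.7 -2.6] open 0.249 t 6.62
dist mm 19.00410126483824 ang 0.24372777796644887
0.1 0.89 0.01 -0.35 0.001 0.002 -0.000; 0.1 0.89 0.01 -0.34 0.001 0.002 -0.000
```

```bash
python3 -m creep '0.1 0.8 0 -0.3 0.001 0 0; 0.1 0.5 0 -0.2 0 0 0; 0.1 0.2 0 0 0 0 0; 0.1 0 0 0 0 0 0'
python3 - <<'E'
from plan import *
b=where();print(floor(b[0]))
E
```

```text
time_s: 7.12
eef_pos: [0.465, -0.0238, 0.1366]
eef_rot: [0.037, -0.628, 0.03, 0.777]
wrist_force: [-0.5, 0.3, -2.5]
opening: 0.25
scoop in bin mm [-95.8   0.1  56.8] yaw,pitch,roll [ 0.09 12.13  0.  ] F [-0.5  0.3 -2.5] open 0.25 t 7.12
53.8699295191035
```

```bash
python3 -m creep '0.1 0.2 0 0 0 0 0; 0.1 0.1 0 0 0 0 0; 0.1 0 0 0 0 0 0'
python3 - <<'E'
from plan import *
b=where();print(b[2]-floor(b[0]))
E
```

```text
time_s: 7.5
eef_pos: [0.4657, -0.024, 0.1352]
eef_rot: [0.037, -0.629, 0.03, 0.776]
wrist_force: [0.3, 0.5, 0.6]
opening: 0.251
scoop in bin mm [-94.8  -0.   55.8] yaw,pitch,roll [ 0.09 11.93 -0.03] F [0.3 0.5 0.6] open 0.251 t 7.5
2.1021108568705174
```

```bash
python3 -m creep '0.1 0.1 0 0 0 0 0; 0.1 0.1 0 0 0 0 0'
python3 - <<'E'
from plan import *
b=where();print(b[2]-floor(b[0]))
E
```

```text
time_s: 7.75
eef_pos: [0.4658, -0.0241, 0.1341]
eef_rot: [0.037, -0.63, 0.03, 0.776]
wrist_force: [-2.4, 0.9, 8.5]
opening: 0.248
scoop in bin mm [-94.6  -0.2  54.7] yaw,pitch,roll [ 0.09 11.86 -0.04] F [-2.4  0.9  8.5] open 0.248 t 7.75
1.0776375080705947
```

```bash
python3 -m creep '0.1 0 0 -0.8 0 -0.004 0; 0.1 0 0 -1 0 0 0; 0.1 0 0 -1 0 0 0; 0.1 0 0 -1 0 0 0;0.1 0 0 -0.5 0 0 0'
python3 - <<'E'
from plan import *
b=where();print(b[2]-floor(b[0]))
p,R=tgt(30,0,floor(30)+1.5,P12)
rows(p,R,8,.1)
E
```

```text
time_s: 8.38
eef_pos: [0.5103, -0.0285, 0.1252]
eef_rot: [0.037, -0.628, 0.03, 0.776]
wrist_force: [-1.3, -0.5, 4.3]
opening: 0.248
scoop in bin mm [-50.1  -0.3  45.5] yaw,pitch,roll [ 0.08 12.03 -0.06] F [-1.3 -0.5  4.3] open 0.248 t 8.38
1.3845656719171586
dist mm 81.81986614881707 ang 0.10992900416882798
0.1 -0.00 -0.00 -1.02 0.000 0.000 -0.000; 0.1 -0.00 -0.00 -1.02 0.000 0.000 -0.000; 0.1 -0.00 -0.00 -1.02 0.000 0.000 -0.000; 0.1 -0.00 -0.00 -1.02 0.000 0.000 -0.000; 0.1 -0.00 -0.00 -1.02 0.000 0.000 -0.000; 0.1 -0.00 -0.00 -1.02 0.000 0.000 -0.000; 0.1 -0.00 -0.00 -1.02 0.000 0.000 -0.000; 0.1 -0.00 -0.00 -1.02 0.000 0.000 -0.000
```

```bash
python3 -m creep '0.1 0.02 0 -1 0 0 0; 0.1 0.02 0 -1 0 0 0; 0.1 0.02 0 -1 0 0 0; 0.1 0.02 0 -1 0 0 0'
python3 - <<'E'
from plan import *
b=where();print(b[2]-floor(b[0]))
p,d=ctrl.camera("side");cv2.imwrite("pics/s3.png",cv2.resize(p[140:260,190:350],None,fx=5,fy=5,interpolation=cv2.INTER_CUBIC))
E
```

```text
time_s: 8.88
eef_pos: [0.5516, -0.0324, 0.1161]
eef_rot: [0.037, -0.628, 0.03, 0.776]
wrist_force: [-4.2, -0.4, 6.4]
opening: 0.251
scoop in bin mm [-8.6 -0.2 36.4] yaw,pitch,roll [ 0.07 12.03 -0.07] F [-4.2 -0.4  6.4] open 0.251 t 8.88
1.0951485065935032
```

View pics/s3.png

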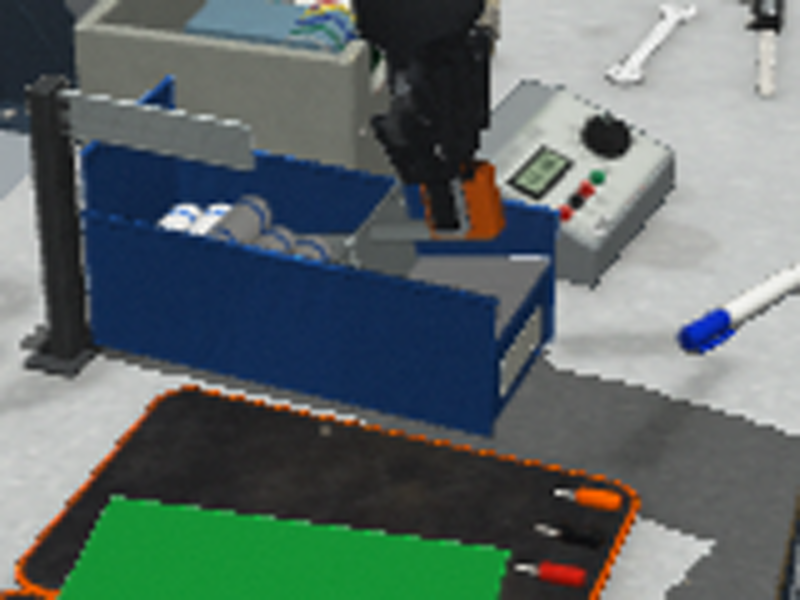

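```bash
python3 -m creep '0.1 0.01 0 -0.8 0 0 0; 0.1 0.01 0 -0.8 0 0 0; 0.1 0.01 0 -0.8 0 0 0'
python3 - <<'E'
from plan import *
b=where();print(b[2]-floor(b[0]))
E
```

```text
time_s: 9.3
eef_pos: [0.5769, -0.0349, 0.1106]
eef_rot: [0.037, -0.628, 0.03, 0.776]
wrist_force: [-4.4, 0.2, 8.0]
opening: 0.249
scoop in bin mm [16.9 -0.2 31. ] yaw,pitch,roll [ 0.07 12.03 -0.06] F [-4.4  0.2  8. ] open 0.249 t 9.3
1.0277846513549065
```

```bash
python3 -m creep '0.1 0.01 0 -0.7 0 0 0; 0.1 0.01 0 -0.5 0 0 0'
python3 - <<'E'
from plan import *
b=where();print(b[2]-floor(b[0]))
p,d=ctrl.camera("side");cv2.imwrite("pics/s4.png",cv2.resize(p[140:260,190:350],None,fx=5,fy=5,interpolation=cv2.INTER_CUBIC))
p,d=ctrl.camera("top");cv2.imwrite("pics/t4.png",cv2.resize(p[90:210,230:350],None,fx=5,fy=5,interpolation=cv2.INTER_CUBIC))
E
```

```text
time_s: 9.55
eef_pos: [0.5891, -0.036, 0.1081]
eef_rot: [0.037, -0.628, 0.03, 0.777]
wrist_force: [-3.3, -0.3, 5.8]
opening: 0.252
scoop in bin mm [29.  -0.1 28.4] yaw,pitch,roll [ 0.08 12.08 -0.06] F [-3.3 -0.3  5.8] open 0.252 t 9.55
1.0650531324407453
```

View pics/s4.png

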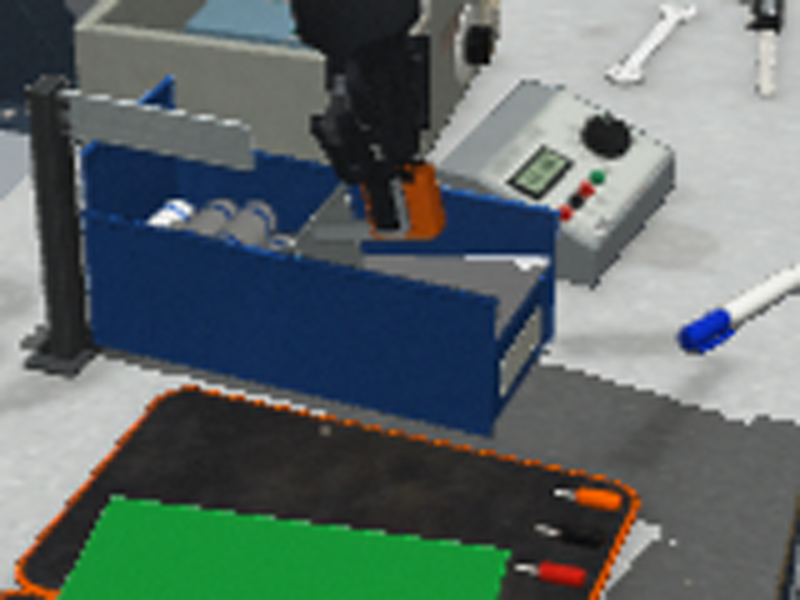

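View pics/t4.png

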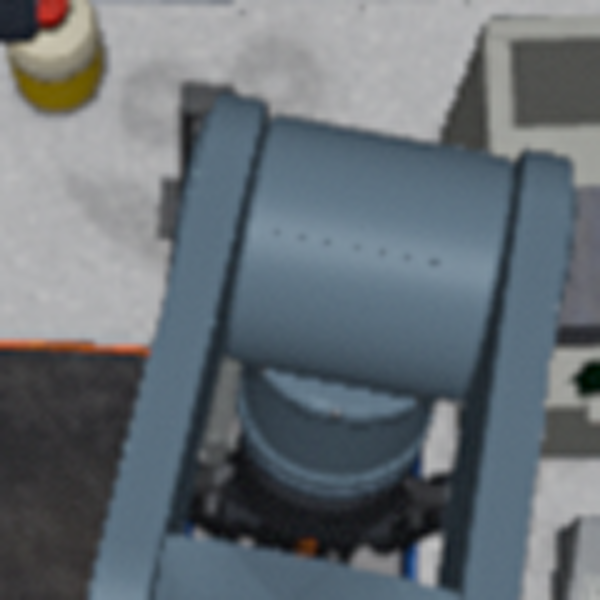

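Run:
```python
from plan import *
b=where()
p,R=tgt(28,0,b[2]+24,np.radians(3));rows(p,R,4,.1)
p2,R2=tgt(28,0,b[2]+50,np.radians(-2));rows(p2,R2,3,.1,p,R)
```

```text
scoop in bin mm [29.7 -0.2 28.3] yaw,pitch,roll [ 0.08 11.99 -0.05] F [1.5 0.6 2.8] open 0.248 t 9.65
dist mm 14.940840049768328 ang 8.995414075859108
0.1 -0.17 -0.01 0.33 0.000 0.039 -0.000; 0.1 -0.18 -0.01 0.33 0.000 0.039 -0.000; 0.1 -0.19 -0.01 0.32 0.000 0.039 -0.000; 0.1 -0.20 -0.01 0.31 0.000 0.039 -0.000
dist mm 17.77282794379006 ang 5.0
0.1 -0.56 0.00 0.18 0.000 0.029 0.000; 0.1 -0.57 -0.00 0.16 -0.000 0.029 -0.000; 0.1 -0.57 0.00 0.15 0.000 0.029 0.000
```

```bash
python3 -m creep '0.1 -0.3 0 0.3 0 0.039 0; 0.1 -0.25 0 0.3 0 0.039 0; 0.1 -0.25 0 0.3 0 0.039 0; 0.1 -0.3 0 0.3 0 0.039 0; 0.1 -0.6 0 0.2 0 0.03 0; 0.1 -0.6 0 0.15 0 0.03 0; 0.1 -0.6 0 0.15 0 0.03 0; 0.1 0 0 0 0 0 0'
python3 - <<'E'
from plan import *
b=where()
p,d=ctrl.camera("side");cv2.imwrite("pics/s5.png",cv2.resize(p[140:260,190:350],None,fx=5,fy=5,interpolation=cv2.INTER_CUBIC))
E
```

```text
time_s: 10.65
eef_pos: [0.5651, -0.0324, 0.1281]
eef_rot: [-0.034, 0.714, -0.033, -0.699]
wrist_force: [-1.1, 0.9, -4.2]
opening: 0.247
scoop in bin mm [18.8  1.4 70.7] yaw,pitch,roll [ 0.11 -1.18  0.12] F [-1.1  0.9 -4.2] open 0.247 t 10.65
```

View pics/s5.png

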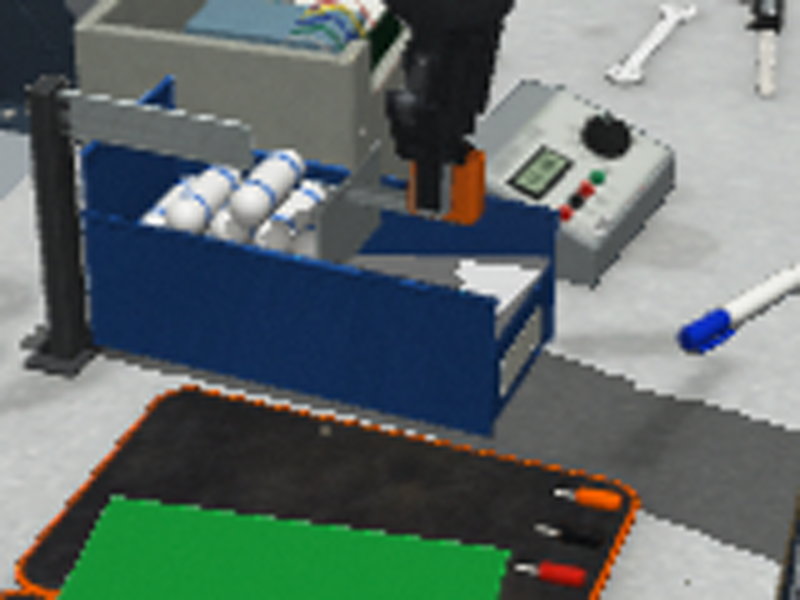

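Run:
```python
from plan import *
p,R=tgt(38,0,118,0);rows(p,R,7,.1)
```

```text
dist mm 53.63023347324923 ang 1.157520149372609
0.1 -0.70 0.01 -0.30 0.000 -0.003 0.000; 0.1 -0.70 0.01 -0.30 0.000 -0.003 0.000; 0.1 -0.71 0.01 -0.30 0.000 -0.003 0.000; 0.1 -0.71 0.01 -0.30 0.000 -0.003 0.000; 0.1 -0.71 0.01 -0.29 0.000 -0.003 0.000; 0.1 -0.71 0.01 -0.29 0.000 -0.003 0.000; 0.1 -0.71 0.01 -0.29 0.000 -0.003 0.000
```

```bash
python3 -m creep '0.1 -0.5 0 -0.1 0 0 0; 0.1 -0.8 0 -0.2 0 0 0; 0.1 -0.8 0 -0.2 0 0 0; 0.1 -0.8 0 -0.3 0 -0.004 0; 0.1 -0.8 0 -0.4 0 -0.004 0; 0.1 -0.5 0 -0.4 0 -0.004 0; 0.1 -0.2 0 -0.2 0 -0.003 0; 0.1 0 0 0 0 0 0'
python3 - <<'E'
from plan import *
b=where()
p,d=ctrl.camera("side");cv2.imwrite("pics/s6.png",cv2.resize(p[140:260,190:350],None,fx=5,fy=5,interpolation=cv2.INTER_CUBIC))
p,R=tgt(38,0,118,0);rows(p,R,1,.1)
E
```

```text
time_s: 11.7
eef_pos: [0.5854, -0.0347, 0.1763]
eef_rot: [-0.034, 0.709, -0.033, -0.704]
wrist_force: [0.5, 0.3, -4.1]
opening: 0.255
scoop in bin mm [ 38.4   0.9 117.4] yaw,pitch,roll [ 0.1  -0.37  0.09] F [ 0.5  0.3 -4.1] open 0.255 t 11.7
dist mm 1.6006666493009194 ang 0.3778095069319505
0.1 -0.15 0.06 -0.01 0.002 -0.006 0.002
```

View pics/s6.png

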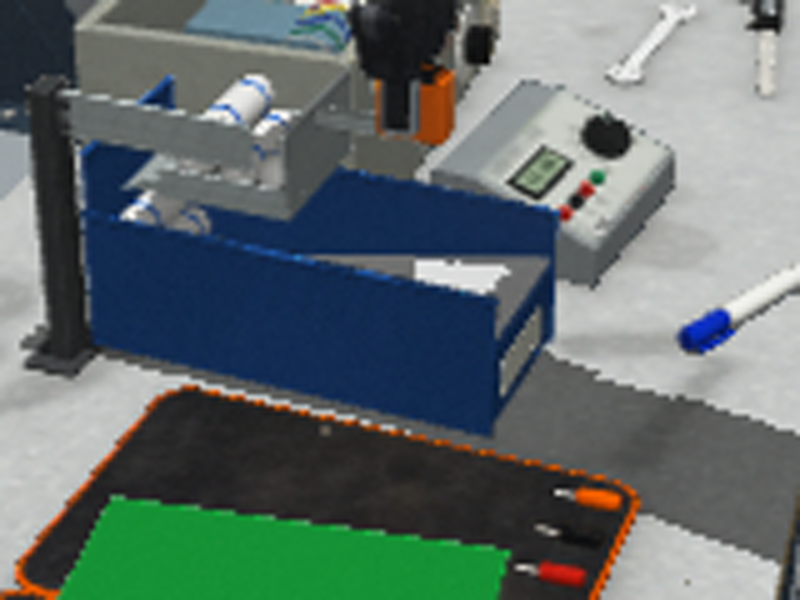

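```bash
cat > ov.py <<'E'
from plan import *
def ov(n,x0,y0,w,h,k,fn,side=True):
    p,d=ctrl.camera(n)
    pp,R,_=cur();Sc=R*Ro.from_matrix(np.array([[0,0,-1],[0,-1,0],[-1,0,0]],float));og=pp-Sc.apply(TS)
    q=cv2.resize(p,None,fx=k,fy=k,interpolation=cv2.INTER_CUBIC);raw=q.copy()
    f=lambda X:tuple(int(v) for v in (proj(n,X)[0]*k+k/2-.5))
    def L(a,b,tr,c):cv2.line(q,f(tr(a)),f(tr(b)),c,1,cv2.LINE_AA)
    sc=lambda X:og+Sc.apply(np.array(X)/1000.)
    bn=lambda X:BIN+Ro.from_euler("z",BY).apply(np.array(X)/1000.)
    for a,b in[((67,49.5,0),(67,-49.5,0)),((38.5,49.5,20),(-44,49.5,20)),((38.5,-49.5,20),(-44,-49.5,20)),((-44,-49.5,55),(-44,49.5,55)),((-44,49.5,0),(-44,49.5,55)),((67,49.5,0),(-44,49.5,0))]:L(a,b,sc,(0,0,255))
    for y in(58.5,54.5,-58.5,-54.5):L((-137,y,97),(120,y,97),bn,(0,255,255))
    L((5,62,151),(148,62,151),bn,(0,255,0));L((5,62,151),(5,62,181),bn,(0,255,0))
    s=np.s_[y0*k:(y0+h)*k,x0*k:(x0+w)*k]
    cv2.imwrite(fn,np.vstack([raw[s],q[s]]) if w>h else np.hstack([raw[s],q[s]]))
E
python3 - <<'E'
from ov import *
ov("side",200,145,90,45,6,"pics/s7.png")
E
```

```text
(no output)
```

View pics/s7.png

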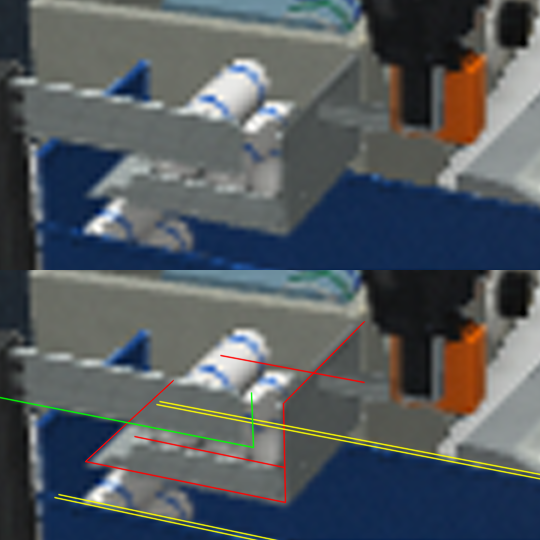

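```bash
python3 -m creep '0.1 -0.1 -0.5 0 0.001 -0.006 0.002; 0.1 0 -0.9 0 0 0 0; 0.1 0 -0.9 0 0 0 0; 0.1 0 -0.9 0 0 0 0; 0.1 0 -0.9 0 0 0 0'
python3 - <<'E'
from ov import *
where()
ov("side",200,145,90,45,6,"pics/s8.png")
E
```

```text
time_s: 12.42
eef_pos: [0.5883, 0.0092, 0.1762]
eef_rot: [0.034, -0.705, 0.034, 0.707]
wrist_force: [-0.2, -0.6, -5.3]
opening: 0.251
scoop in bin mm [ 36.7  44.7 116.3] yaw,pitch,roll [0.02 0.13 0.01] F [-0.2 -0.6 -5.3] open 0.251 t 12.43
```

View pics/s8.png

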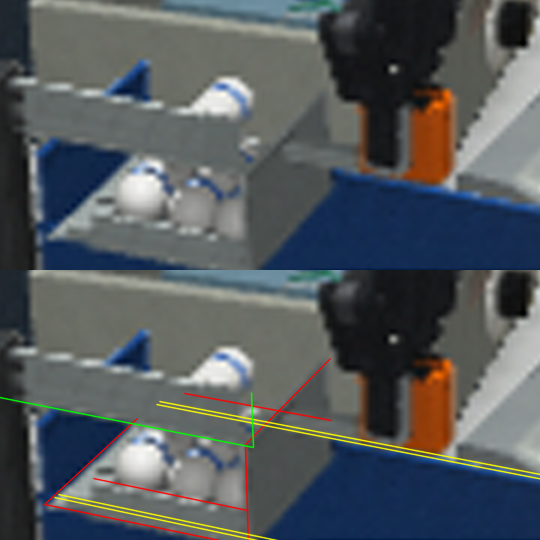

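```bash
python3 -m creep '0.1 -0.05 -0.9 -0.05 0 0 0; 0.1 -0.05 -0.9 -0.05 0 0 0; 0.1 0 -0.9 0 0 0 0; 0.1 0 -0.9 0 0 0 0'
python3 - <<'E'
from ov import *
where()
ov("side",200,145,90,45,6,"pics/s9.png")
E
```

```text
time_s: 12.98
eef_pos: [0.5931, 0.0484, 0.1774]
eef_rot: [0.034, -0.706, 0.033, 0.707]
wrist_force: [-0.3, 0.1, -3.6]
opening: 0.249
scoop in bin mm [ 37.7  84.3 117.6] yaw,pitch,roll [0.04 0.11 0.07] F [-0.3  0.1 -3.6] open 0.249 t 12.97
```

View pics/s9.png

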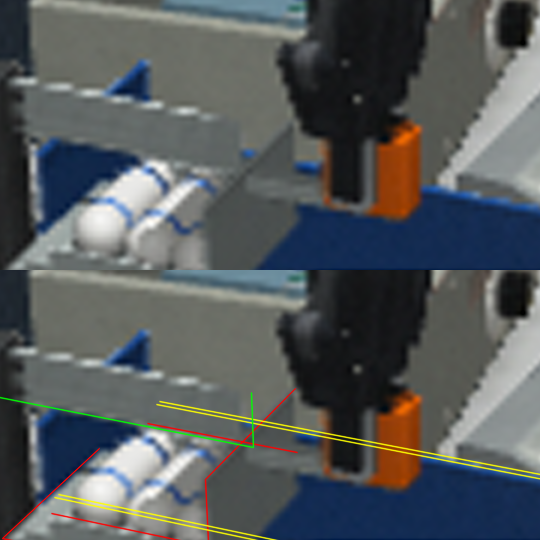

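```bash
python3 -m creep '0.1 0 -0.9 0 0 0 0; 0.1 0 -0.9 0 0 0 0; 0.1 0 -0.9 0 0 0 0; 0.1 0 -0.9 0 0 0 0; 0.1 0 -0.9 0 0 0 0; 0.1 0 -0.9 0 0 0 0'
python3 - <<'E'
from ov import *
where()
p,d=ctrl.camera("top");cv2.imwrite("pics/t10.png",cv2.resize(p[90:250,150:340],None,fx=4,fy=3.75,interpolation=cv2.INTER_CUBIC))
p,d=ctrl.camera("side");cv2.imwrite("pics/s10.png",cv2.resize(p[140:260,190:350],None,fx=5,fy=5,interpolation=cv2.INTER_CUBIC))
E
```

```text
time_s: 13.78
eef_pos: [0.5988, 0.1067, 0.1777]
eef_rot: [0.034, -0.706, 0.033, 0.707]
wrist_force: [-0.5, 0.2, -4.0]
opening: 0.25
scoop in bin mm [ 37.8 142.9 117.9] yaw,pitch,roll [0.05 0.09 0.11] F [-0.5  0.2 -4. ] open 0.25 t 13.78
```

View pics/t10.png

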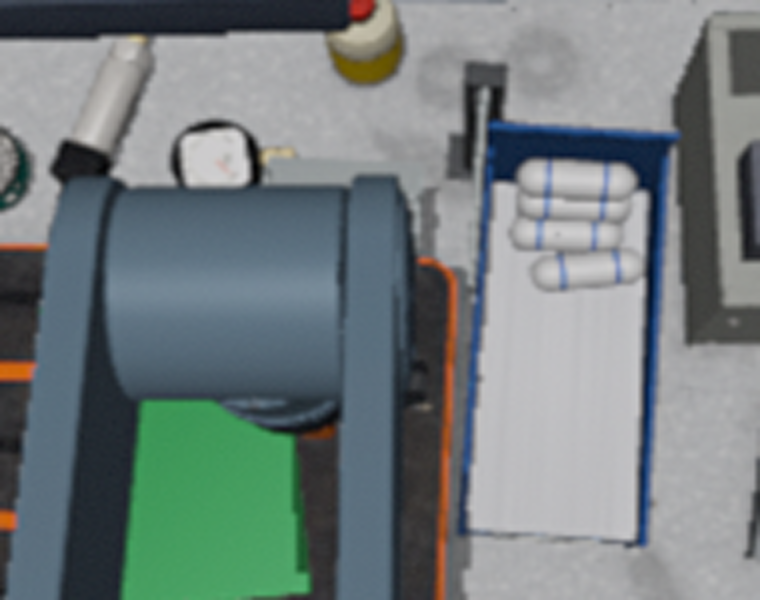

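View pics/s10.png

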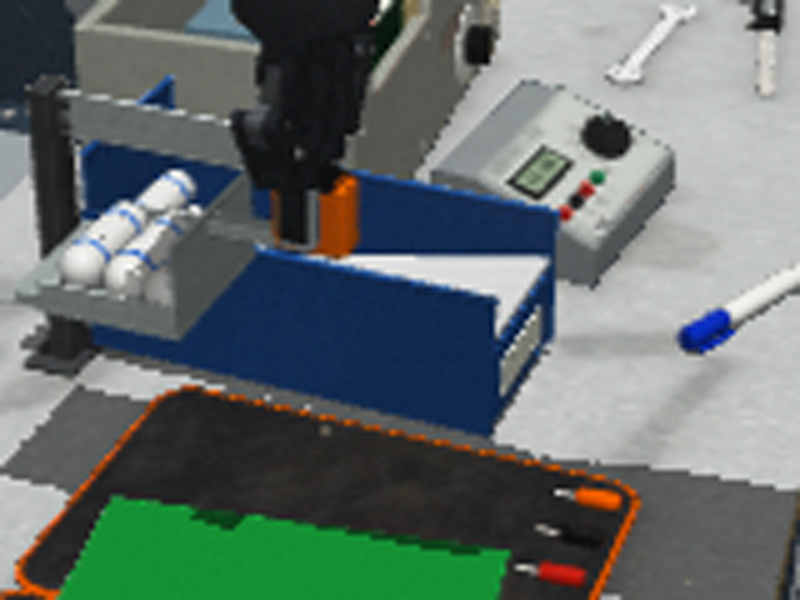

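```bash
python3 - <<'E'
from ov import *
ov("side",190,160,60,60,8,"pics/s11.png")
p,d=ctrl.camera("side");W=cloud("side",d)
for v,u in((178,225),(176,222),(182,218),(186,214),(190,209),(186,222),(192,216)):
    b=Ro.from_euler("z",-BY).apply(W[v,u]-BIN)*1000;print(u,v,b.round(0),p[v,u])
E
python3 - <<'E'
import cv2;i=cv2.imread('pics/s11.png');print(i.shape);cv2.imwrite('pics/s11b.png',i[:,:480])
E
```

```text
225 178 [103. -15.  79.] [210 212 212]
222 176 [111. -11.  87.] [227 228 228]
218 182 [ 56. 113. 141.] [205 207 207]
214 186 [ 57. 136. 140.] [210 213 213]
209 190 [ 57. 163. 141.] [219 222 222]
222 186 [ 32. 135. 145.] [144 148 148]
216 192 [ 30. 172. 146.] [235 237 237]
(480, 960, 3)
```

View pics/s11b.png

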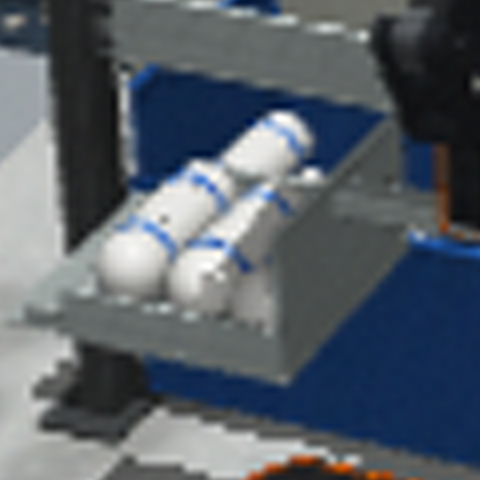

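```bash
cat >> plan.py <<'E'
def mt(z,yaw=.085,o=(.6102,.2263)):
    S=Ro.from_euler("z",yaw);return np.array([o[0],o[1],.011+z/1000])+S.apply(TS),Rdown(yaw,0,-1)
E
python3 - <<'E'
from plan import *
p,R=mt(60);rows(p,R,10,.1)
E
```

```text
dist mm 153.42324991708605 ang 10.31371675992184
0.1 0.56 -1.02 1.00 -0.018 0.000 0.000; 0.1 0.56 -1.04 0.98 -0.018 0.000 0.000; 0.1 0.56 -1.06 0.96 -0.018 0.000 0.000; 0.1 0.56 -1.08 0.94 -0.018 0.000 0.000; 0.1 0.56 -1.09 0.92 -0.018 0.000 0.000; 0.1 0.56 -1.11 0.90 -0.018 0.000 0.000; 0.1 0.56 -1.13 0.88 -0.018 0.000 0.000; 0.1 0.56 -1.14 0.86 -0.018 0.000 0.000; 0.1 0.56 -1.16 0.84 -0.018 0.000 0.000; 0.1 0.56 -1.17 0.82 -0.018 0.000 0.000
```

```bash
python3 -m creep '0.1 0 -0.6 0.5 -0.01 0 0; 0.1 0.2 -1.1 1 -0.018 0 0; 0.1 0.5 -1.1 1 -0.018 0 0; 0.1 0.6 -1.1 1 -0.018 0 0; 0.1 0.6 -1.1 0.9 -0.018 0 0; 0.1 0.6 -1.1 0.9 -0.018 0 0; 0.1 0.6 -1.1 0.9 -0.018 0 0; 0.1 0.6 -1.1 0.9 -0.018 0 0; 0.1 0.6 -1.1 0.8 -0.018 0 0; 0.1 0.4 -0.7 0.4 -0.01 0 0'
python3 - <<'E'
from plan import *
where()
p,R=mt(30);rows(p,R,4,.1)
E
```

```text
time_s: 15.22
eef_pos: [0.5107, 0.2157, 0.1275]
eef_rot: [-0.028, -0.706, -0.029, 0.707]
wrist_force: [-0.2, 0.6, -4.3]
opening: 0.254
scoop in bin mm [-62.  260.7  67.7] yaw,pitch,roll [10.12  0.12  0.13] F [-0.2  0.6 -4.3] open 0.254 t 15.22
dist mm 35.47660012407805 ang 0.3227974863565719
0.1 0.88 -0.05 0.03 -0.001 0.001 0.001; 0.1 0.88 -0.05 0.04 -0.001 0.001 0.001; 0.1 0.88 -0.05 0.04 -0.001 0.001 0.001; 0.1 0.88 -0.05 0.04 -0.001 0.001 0.001
```

```bash
python3 -m creep '0.1 0.7 -0.05 0.05 0 0.001 0; 0.1 0.9 -0.05 0.05 0 0 0; 0.1 0.9 -0.05 0.05 0 0 0; 0.1 0.9 0 0 0 0 0; 0.1 0.8 0 0 0 0 0; 0.1 0.6 0 0 0 0 0; 0.1 0.3 0 0 0 0 0; 0.1 0 0 0 0 0 0'
python3 - <<'E'
from plan import *
where()
p,R=mt(0);rows(p,R,2,.1)
E
```

```text
time_s: 16.23
eef_pos: [0.5095, 0.2165, 0.0723]
eef_rot: [-0.027, -0.706, -0.029, 0.707]
wrist_force: [-0.0, 0.0, -4.5]
opening: 0.25
scoop in bin mm [-63.2 261.2  12.6] yaw,pitch,roll [10.06  0.07  0.09] F [-0.   0.  -4.5] open 0.25 t 16.23
dist mm 10.308128402793532 ang 0.35247610546529734
0.1 0.51 -0.06 0.02 -0.003 0.001 0.001; 0.1 0.51 -0.06 0.02 -0.003 0.001 0.001
```

```bash
python3 -m creep '0.1 0.4 -0.1 0 -0.003 0.001 0.001; 0.1 0.3 -0.05 0.05 0 0 0; 0.1 0.15 0 0 0 0 0; 0.1 0 0 0 0 0 0'
python3 - <<'E'
from plan import *
where()
p,R=mt(0);rows(p,R,2,.1)
E
```

```text
time_s: 16.73
eef_pos: [0.5095, 0.2183, 0.0641]
eef_rot: [0.029, 0.707, 0.029, -0.706]
wrist_force: [1.1, -0.0, -4.2]
opening: 0.245
scoop in bin mm [-63.3 263.4   4.7] yaw,pitch,roll [10.26 -0.09  0.04] F [ 1.1 -0.  -4.2] open 0.245 t 16.73
dist mm 2.1966607039440436 ang 0.17087412718385633
0.1 0.10 0.03 0.03 -0.001 -0.001 0.000; 0.1 0.10 0.03 0.03 -0.001 -0.001 0.000
```

```bash
python3 -m creep '0.1 0.12 0 0 0 0 0; 0.1 0.1 0 0 0 0 0; 0.1 0 0 0 0 0 0'
python3 - <<'E'
from plan import *
where()
p,R=mt(0);rows(p,R,2,.1)
E
```

```text
time_s: 17.1
eef_pos: [0.5103, 0.2185, 0.0631]
eef_rot: [0.029, 0.708, 0.03, -0.705]
wrist_force: [-1.5, -0.1, -0.6]
opening: 0.249
scoop in bin mm [-62.4 263.7   3.8] yaw,pitch,roll [10.27 -0.21  0.05] F [-1.5 -0.1 -0.6] open 0.249 t 17.1
dist mm 1.8262520682955605 ang 0.2518561920390042
0.1 0.05 0.04 0.07 -0.001 -0.002 0.000; 0.1 0.05 0.04 0.07 -0.001 -0.002 0.000
```

```bash
python3 -m creep '0.1 0.06 0 0 0 0 0; 0.1 0 0 0 0 0 0; 0.4 0 0 0 0 0 0; 0.7 0 0 0 0 0 0; 1 0 0 0 0 0 0; 1 0 0 0 0 0 0; 1 0 0 0 0 0 0'
python3 - <<'E'
from ov import *
where()
p,d=ctrl.camera("side");cv2.imwrite("pics/s12.png",cv2.resize(p[160:300,180:340],None,fx=4,fy=4,interpolation=cv2.INTER_CUBIC))
E
```

```text
time_s: 17.98
eef_pos: [0.5123, 0.2188, 0.0636]
eef_rot: [0.029, 0.709, 0.03, -0.704]
wrist_force: [-0.1, -0.4, -0.8]
opening: 1.002
scoop in bin mm [-60.3 264.2   4.8] yaw,pitch,roll [10.26 -0.45  0.08] F [-0.1 -0.4 -0.8] open 1.002 t 17.98
```

View pics/s12.png

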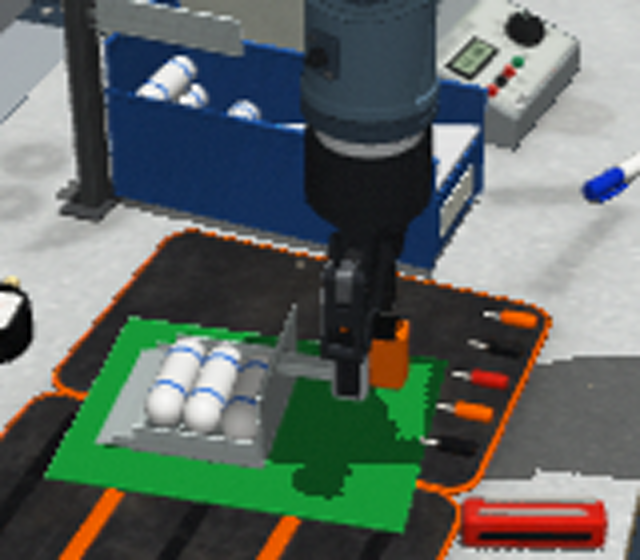

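```bash
python3 -m creep '1 -1.5 0 0 0 0 0; 1 -3 0 0 0 0 0; 1 -4 0 0 0 0 0; 1 -4 0 0 0 0 0; 1 -4 0 0 0 0 0; 1 -2 0 2 0 0 0; 1 0 2 4 0 0 0; 1 0 4 4 0 0 0; 1 0 4 4 0 0 0; 1 0 4 3 0 0 0'
python3 -m creep '1 0 5 0 0 0 0; 1 0 5 0 0 0 0; 1 0 5 0 0 0 0; 1 0 5 0 0 0 0; 1 0 5 0 0 0 0; 1 0 5 0 0 0 0; 1 0 3 0 0 0 0; 1 0 0 0 0 0 0'
python3 - <<'E'
from ov import *
for n in("top","side"):
    p,d=ctrl.camera(n);cv2.imwrite(f"pics/{n}13.png",p)
p=cv2.imread("pics/top13.png");cv2.imwrite("pics/t13.png",cv2.resize(p[90:250,150:340],None,fx=4,fy=3.75,interpolation=cv2.INTER_CUBIC))
E
```

```text
time_s: 19.27
eef_pos: [0.3511, 0.0634, 0.2628]
eef_rot: [0.031, 0.714, 0.032, -0.699]
wrist_force: [-0.1, -0.6, 1.0]
opening: 0.992
time_s: 20.27
eef_pos: [0.3784, -0.2785, 0.2742]
eef_rot: [0.034, 0.719, 0.027, -0.694]
wrist_force: [0.3, 1.6, 0.4]
opening: 1.001
```

View pics/t13.png

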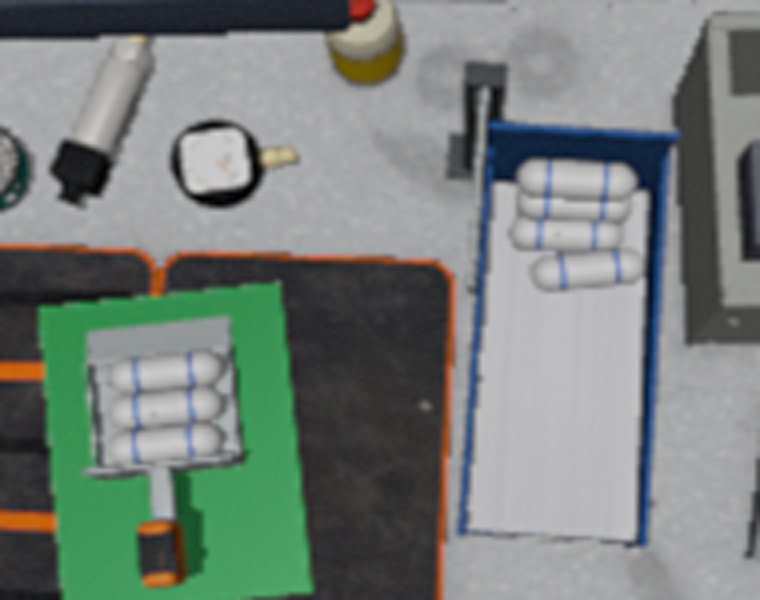

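View pics/side13.png

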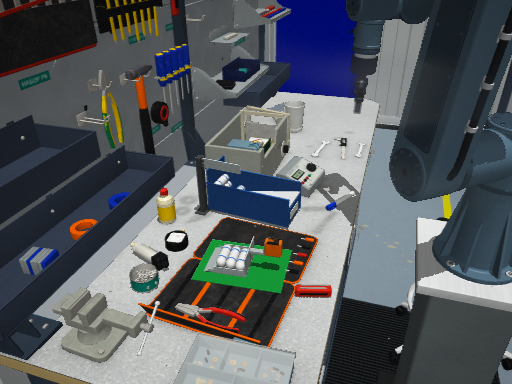

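Run:
```python
from fit import *
F=[("top",(67,49.5,0),tc(87,333)),("top",(67,-49.5,0),tc(229,318)),("top",(-127,0,88),tc(163,585)),("top",(-83,0,88),tc(159,523)),("top",(-44,-49.5,20),tc(243,463))]
p,r=fit(F,.011,[.61,.226,.08]);print(p.round(4),r.round(1).tolist())
o=ctrl.get_obs();print(o["time_s"],o["dq"].round(3))
print(ctrl.hand_in())
```

```text
[0.6106 0.2269 0.1045] [[0.3, 0.4], [0.0, -0.3], [0.2, 0.6], [-0.7, -0.4], [0.0, -0.2]]
20.375 [ 0.021 -0.013  0.021  0.003 -0.001 -0.001]
the job is handed in; nothing more can be done
None
```

The job is done and handed in at about 20.4 s of the 58 s allowed. The scoop is down on the green mat holding one level row of three rollers, released with the arm well clear of it.

- **Scooping:** I pushed the scoop down the bin's sloping floor until its front edge was about 25 mm short of the far wall, then lifted four rollers and levelled them. Drawn sideways under the strike plate, the fourth roller was struck off and fell back into the bin.
- **Placement:** a fit to the last top picture puts the scoop within about 1 mm of the mark, with residuals under 1 pixel.
- **Rollers:** the last pictures show three in the scoop and four in the bin. The fifth bin roller should be hidden under the one against the far wall. None is visible anywhere else, but I did not see that fifth one directly.
- **Bystanders:** in the final side picture the hex keys and marker look where they were at the start. I judged this by eye and did not check the gauge separately.
- **Forces:** the highest wrist reading I saw was about 9 N, sampled at the end of each move.
- **Disagreement:** the scoop touched the bin floor 1 to 2 mm higher than my measured poses predicted, so I allowed for that in the height under the plate.

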